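# Reset the ratchet of a cookbook stand and set it lower

### The job

The cookbook on the ratchet stand stands too steep to read while cooking. Take the board by its handle, lift it past its top notch so that the pawl lets go, lower it fully flat so that the pawl is set again, then raise it to the second notch from the bottom and leave it standing there on its pawl. Do not let the board fall shut, and leave the other things on the worktop where they are.

Things in the scene. Friction and masses are not known exactly. Their poses are not given: they have to be found in the camera images.
- recipe_stand: Base of the cookbook stand, fixed: a wooden frame of two side rails (x -21 to 184 mm, 226 mm over their outsides, tops 45 mm above the worktop). Its origin lies on the worktop straight below the middle of the hinge axis. Local x points from the hinge to the back (away from the reader), y left along the hinge, z up. The hinge axis runs along local y, 52 mm above the origin.
- recipe_board (a joint): Angle q of the board, rad: 0 = flat on the frame, growing as its far end rises, 1.52 = stop. A point r along the board's middle from the hinge lies at local x = r cos q, z = 52 mm + r sin q. It rests on its pawl in five notches: 0.24, 0.45, 0.66, 0.87, 1.08. It starts in the third, fourth or fifth (settled after 0.5 s). About 0.6 kg with its book: some 3 N lifts it at the handle.
- handle_grip (a point): Middle of the paddle handle on the board's far edge, 212 mm from the hinge axis. Its x points along the handle away from the hinge, y across its width, z out of the board's upper face. The handle is 28 mm wide (y), 13 mm thick, free from 181 to 248 mm from the hinge axis, with nothing beside or under it. The board is 12 mm thick, 230 mm wide; an open cookbook, 12 mm thick, is clipped to its face.
- ratchet_pawl (a joint): Angle of the pawl, a 65 mm strut on the board's right edge, rad: 0 to 0.04 = resting in a notch, up to 0.16 = riding over teeth, 0.48 = snapped out and parked clear of them; a snap spring drives it to either end from 0.27. It snaps out when the board is raised to about 1.38, past the top notch; the board is then free all the way down. It is set again only with the board flat (q below 0.08).
- quadrant (a point): Middle of the fixed steel quadrant on the outside of the stand's right-hand rail (local y = -122 mm; with the pawl it reaches to -136 mm), whose five teeth lie 66 to 74 mm from the hinge axis. While the board is raised the pawl clicks over the teeth and drops into each notch about 0.02 rad above the board's resting angle there; when let down the board sinks back onto the nearest notch below.
- pepper_jar: Small spice jar, 41 mm across, 105 mm high, standing right of the stand; bystander. Origin under its middle.
- onion: Red onion, 84 mm, lying on the wooden chopping board; bystander. Origin under its middle.
- lemon: Lemon, 78 x 55 x 56 mm, lying on the chopping board; bystander. Origin under its middle.
- salt_mill: Dark wooden mill, 58 mm across, 170 mm high, on the right; bystander. Origin under its middle.
- glass_jar: Glass jar with a screw lid, 84 mm across, 144 mm high, standing right of the stand; bystander. Origin under its middle.

How it is judged:
On the way, in this order (a step that is already met when the one before it is completed fails the run):
1. the board is lifted past its top notch until the pawl snaps out (value of joint recipe_board above 1.15 rad and value of joint ratchet_pawl above 0.42 rad), for 0.05 s.
2. the board is lowered fully flat, which sets the pawl again (value of joint recipe_board below 0.1 rad and value of joint ratchet_pawl below 0.15 rad), for 0.05 s.
At the end, for the whole second after the job is handed in: The board rests on its engaged pawl (pawl angle below 0.12 rad) in the second notch from the bottom: 0.40 to 0.51 rad above the flat, at rest and released (value of joint recipe_board between 0.4 and 0.51 rad and value of joint ratchet_pawl below 0.12 rad and velocity of joint recipe_board between -0.05 and 0.05 rad/s); the robot touches nothing.
It fails at once if the board is let fall (its angle falls faster than 5.5 rad/s) (velocity of joint recipe_board below -5.5 rad/s).
It fails at once if a bystander (glass jar, spice jar, onion, lemon or mill) is moved by more than 40 mm (distance of any of glass_jar, pepper_jar, onion, lemon, salt_mill from where it was at the start of the episode above 0.04 m).
It also fails if it takes over 48 s, if anything falls off the work surface, if the arm or the gripper's body presses on something with over 40 N, if the wrist force passes 120 N, or if a joint passes its speed limit or range.

### The arm

A 7-joint arm with a two-finger parallel gripper is mounted at the origin on a cart in front of the work surface, level with it; the furniture and walls round the work are solid. World frame = base frame: x ahead of the robot, y to its left, z up, the work surface at z = 0. Lengths are in m, angles in rad, forces in N, time in s.
With the tool pointing down it reaches from about 0.425 to 0.95 m from the base axis. Payload 16.7 kg.
Tool frame: the origin (TCP) lies at the very end of the fingers, on their centre line; the grasp point (between the pads) lies 19 mm behind it (manip.grasp_offset is the distance from the TCP to the grasp point, in m); z points along the fingers, y is the line along which they close (so a half turn about z gives the same grasp; the last joint's range is limited). The gripper opens to 94 mm and grips with 3 to 60 N. Pads are 16 mm wide; open, the fingers measure 119 mm over their backs; the gripper's body (75 mm by 177 mm) begins 78 mm behind the grasp point.
Start: joints at [-1.264, 0.426, 0.074, 1.606, -0.034, 1.111, -0.067], TCP at [0.298, 0.606, 0.167] pointing down, gripper open.
Joint ranges: [-2.85, 2.85], [-0.5, 2.14], [-1.23, 1.37], [0.21, 2.46], [-1.02, 4.16], [0.16, 2.05], [-2.73, 2.73]. Speed limits (rad/s): [1.89, 1.89, 2.39, 2.39, 3.01, 3.01, 3.01].

### API

Orientations are given as a unit quaternion [w, x, y, z].
In Python, from bench import manip, vision gives the robot as it stands.
- The arm moves only by the shell command python3 -m jog 'ROWS' [FORCE]. ROWS is JSON, a list of rows, each an object with "offset": the shift along the tool's x, y, z in units of 0.06 m (1.0 is 0.06 m), a list of three; "yaw": the turn about the tool's z in units of 10 degrees (1.0 is 10 degrees); "claw": the closure, from 0 (fully open) to 1 (shut). In form: [{"offset": [dx, dy, dz], "yaw": yaw, "claw": claw}, ...]. A call has 1 to 12 rows; each row shifts and turns the commanded pose from where the row before left it, along the tool's axes as they then stand; what a row does not reach is not made up. A row lasts 1/8 s, in which the tool goes at most 62.5 mm and 10.7 degrees, less where a joint would pass 70% of its speed; a pose out of reach is approached as far as the arm can. A call with a number of a shift or a turn outside -1 to 1 is refused whole. A call with a gripper value outside its range is refused whole. The fingers move at their own pace and stop on an object; FORCE is the grip in N (left out, the last holds). Time passes only in rows, so rows that do not move let the fingers close. It gives the time, the measured TCP pose, the force, the opening and the grip force at its end, in the units of the state.
- manip.observe(): the state, without advancing time (a new reading comes with each control period).
- vision.capture(name): name is "scene" or "side" or "wrist"; returns the picture (400x640x3 uint8, red, green, blue); there is no depth.
- vision.camera_info(name): a dict with "mtx" (3x3 intrinsics, pixels), "k1" (the pictures are not rectified: a ray, as slopes to the right and down, at radius r is drawn at 1 + k1 r^2 times it, then the intrinsics apply), "position" and "orientation" of the camera in the world. Camera axes: x right, y down, z forward; pixel columns grow to the right and rows downward; lengths in m; the calibration is good to about 2 mm. A picture is of the moment at which its call begins: read the wrist's pose just before it. camera_info takes no time and is no camera call; for the wrist camera it gives the pose at the moment of the call.
- manip.finish_job(): hands the job in; it is judged then, once.
The state is a dict: "time": time; "joints": joint angles; "qd": joint speeds; "joint_efforts": joint torques, N m; "position": TCP position; "eef_rot": TCP orientation; "contact_force": force on the tool from outside, world axes, zero at the start; "torque": the same for the moment, N m; "width": finger opening in m; "gripper_force": force on a finger pad.
Only numpy, scipy, OpenCV 4.12 (cv2) and the standard library are available. Lean on these libraries where they do the work, as an engineer would, in place of code of your own. Each camera call takes 0.05 s, during which the arm holds its last target. There are 200 camera calls.

## Working session

There is one attempt and no reset: what is moved stays moved. The work goes in short steps, Python scripts to look and compute and a shell command to move; the robot and the scene stay as the last step left them, time stands still between calls to the robot, and variables do not carry over. Pictures are saved under pics/ and viewed, at most 10 in all, crops included, and the job is handed in when it is done.

```bash
mkdir -p pics; ls; python3 - <<'E'
from bench import manip, vision
import cv2
for n in("scene","side"):
    im=vision.capture(n); cv2.imwrite(f"pics/{n}0.png",im[:,:,::-1])
    c=vision.camera_info(n); print(n,c)
print(manip.observe())
E
```

```text
pics
scene {'mtx': array([[485.34567847,   0.        , 316.08300772],
       [  0.        , 485.34567847, 199.98650166],
       [  0.        ,   0.        ,   1.        ]]), 'k1': -0.13184876560203326, 'position': array([-0.60644651, -0.98211315,  0.87430746]), 'orientation': array([-0.46559777,  0.7846996 , -0.3494786 ,  0.21290832])}
side {'mtx': array([[454.20141954,   0.        , 318.07365838],
       [  0.        , 454.20141954, 196.06634894],
       [  0.        ,   0.        ,   1.        ]]), 'k1': -0.10344240091609937, 'position': array([-0.18270807, -1.05706626,  1.20962077]), 'orientation': array([-0.38082415,  0.88097781, -0.25442526,  0.11882274])}
{'time': 0.1, 'joints': array([-1.26353647,  0.42664849,  0.07386088,  1.6064722 , -0.03409304,
        1.11079677, -0.06707088]), 'qd': array([ 0.00160335, -0.00211652, -0.00025384, -0.0009234 , -0.00126187,
       -0.0003157 ,  0.00049337]), 'joint_efforts': array([ 8.14375235e-03, -9.37464380e+01,  3.67746882e+00, -4.55035543e+01,
       -4.84799989e-02,  1.68969319e-02,  7.19765853e-05]), 'position': array([0.29755997, 0.60543374, 0.16679113]), 'eef_rot': array([-8.04342258e-05,  2.26401939e-01,  9.74033818e-01, -5.26610801e-04]), 'contact_force': array([-0.53506652,  0.47429007,  0.36686347]), 'torque': array([-0.00639496,  0.01535471,  0.02291118]), 'gripper_force': 0.0, 'width': 0.09404346930957322}
```

View pics/scene0.png

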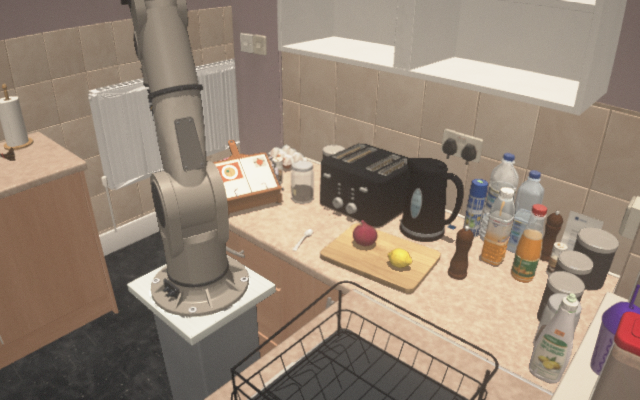

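View pics/side0.png

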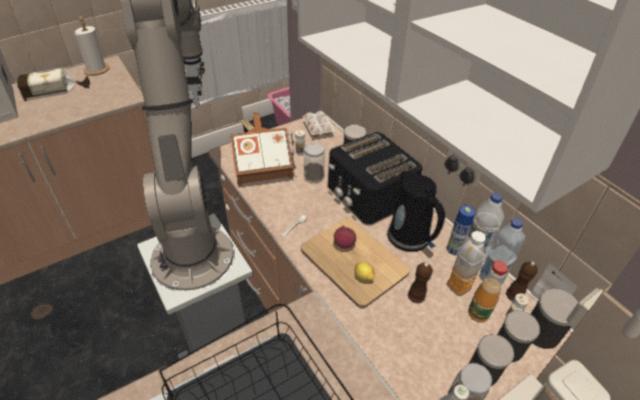

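```bash
python3 - <<'E'
from bench import manip, vision
import cv2,numpy as np
s=cv2.imread("pics/scene0.png")[130:220,200:330];d=cv2.imread("pics/side0.png")[100:190,215:345]
w=vision.capture("wrist");c=vision.camera_info("wrist");print(c)
w=np.ascontiguousarray(w[:,:,::-1]);cv2.imwrite("pics/w_raw.png",w)
a=np.hstack([cv2.resize(x,(400,277),interpolation=cv2.INTER_CUBIC) for x in(s,d)])
b=np.zeros((320,800,3),np.uint8);b[:,:512]=cv2.resize(w,(512,320))
cv2.imwrite("pics/m1.png",np.vstack([a,b]))
E
```

```text
{'mtx': array([[349.81749854,   0.        , 319.03061184],
       [  0.        , 349.81749854, 200.25560876],
       [  0.        ,   0.        ,   1.        ]]), 'k1': -0.0607417314342156, 'position': array([0.22609037, 0.6398166 , 0.38591849]), 'orientation': array([0.11611451, 0.84094604, 0.52360325, 0.07188057])}
```

View pics/m1.png

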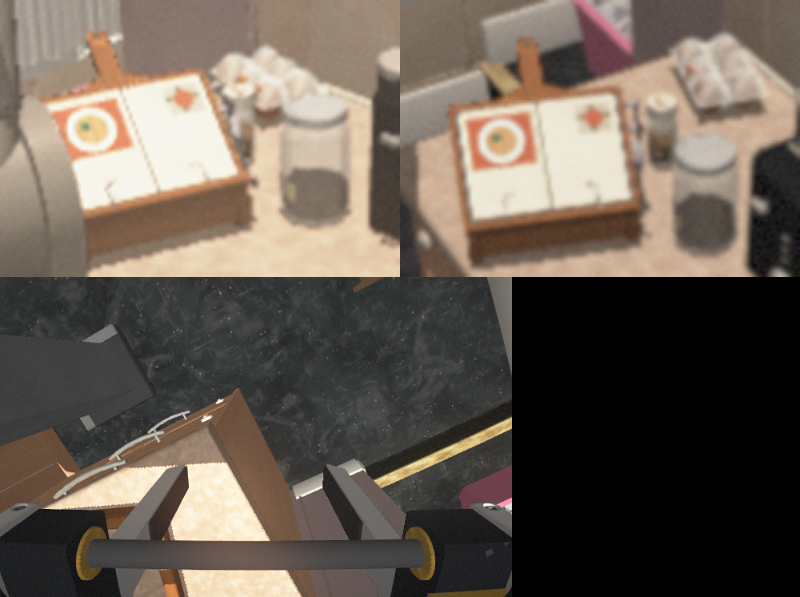

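```bash
cat > h.py <<'E'
import numpy as np, cv2
from scipy.spatial.transform import Rotation as R
def rot(q): return R.from_quat(np.roll(q,-1)).as_matrix()
def ray(c,p):
    d=(np.asarray(p,float)-c["mtx"][:2,2])/c["mtx"][0,0]
    u=d.copy()
    for _ in range(20): u=d/(1+c["k1"]*(u@u))
    v=rot(c["orientation"])@[*u,1]; return c["position"],v/np.linalg.norm(v)
def proj(c,X):
    v=rot(c["orientation"]).T@(np.asarray(X)-c["position"]);u=v[:2]/v[2]
    return u*(1+c["k1"]*(u@u))*c["mtx"][0,0]+c["mtx"][:2,2]
def tri(rs):
    A=sum(np.eye(3)-np.outer(v,v) for _,v in rs);b=sum((np.eye(3)-np.outer(v,v))@o for o,v in rs)
    X=np.linalg.solve(A,b);return X,[np.linalg.norm(np.cross(X-o,v)) for o,v in rs]
E
python3 - <<'E'
from h import *
from bench import vision
S=vision.camera_info("scene");D=vision.camera_info("side");np.set_printoptions(precision=3,suppress=True)
P=dict(BR=((250,180),(640,205)),TR=((207,72),(622,88)),tip=((100,33),(528,40)),st=((121,83),(540,95)),sb=((157,190),(551,214)))
for k,(a,b) in P.items():
    X,e=tri([ray(S,(200+a[0]*.325,130+a[1]*.325)),ray(D,(215+(b[0]-400)*.325,100+b[1]*.325))]);print(k,X,np.array(e))
E
```

```text
BR [0.507 0.173 0.057] [0. 0.]
TR [0.555 0.297 0.148] [0.002 0.002]
tip [0.469 0.395 0.199] [0.002 0.002]
st [0.453 0.338 0.152] [0. 0.]
sb [0.391 0.205 0.073] [0.004 0.004]
```

```bash
python3 -m jog '[{"offset":[0,0,-0.6],"yaw":0,"claw":0},{"offset":[0,0,-0.7],"yaw":0,"claw":0},{"offset":[0,0,-0.7],"yaw":0,"claw":0},{"offset":[0,0,-0.6],"yaw":0,"claw":0},{"offset":[-0.5,-0.25,0],"yaw":0,"claw":0},{"offset":[-0.5,-0.25,0],"yaw":0,"claw":0},{"offset":[-0.5,-0.25,0],"yaw":0,"claw":0},{"offset":[-0.5,-0.25,0],"yaw":0,"claw":0},{"offset":[-0.5,-0.25,0],"yaw":0,"claw":0},{"offset":[-0.5,-0.25,0],"yaw":0,"claw":0},{"offset":[-0.5,-0.25,0],"yaw":0,"claw":0},{"offset":[-0.5,-0.25,0],"yaw":0,"claw":0}]' && python3 -m jog '[{"offset":[0,0,0],"yaw":0.9,"claw":0},{"offset":[0,0,0],"yaw":0.9,"claw":0},{"offset":[0,0,0],"yaw":0.9,"claw":0},{"offset":[0,0,0],"yaw":0.9,"claw":0},{"offset":[0,0,0],"yaw":0.9,"claw":0},{"offset":[0,0,0],"yaw":0.9,"claw":0},{"offset":[0,0,0],"yaw":0.9,"claw":0},{"offset":[0,0,0],"yaw":0.9,"claw":0},{"offset":[0,0,0],"yaw":0.9,"claw":0},{"offset":[0,0,0],"yaw":0.6,"claw":0},{"offset":[0,0,0],"yaw":0,"claw":0}]'
python3 - <<'E'
from h import *
from bench import vision,manip
c=vision.camera_info("wrist");w=vision.capture("wrist");cv2.imwrite("pics/w1.png",w[:,:,::-1]);np.save("c1.npy",c,allow_pickle=True)
o=manip.observe();print(o["time"],o["position"],rot(o["eef_rot"]),c["position"],o["joints"])
S=vision.camera_info("side")
for n,p,z in(("pepper",(660,155),0),("glass",(705,240),0)):
    a,v=ray(S,(215+(p[0]-400)*.325,100+p[1]*.325));print(n,a+v*(z-a[2])/v[2])
E
```

```text
time: 1.65
position: [0.4607, 0.3912, 0.3232]
eef_rot: [-0.0, 0.226, 0.974, -0.0]
contact_force: [-0.3, 0.4, 0.1]
width: 0.0939
gripper_force: 0.0
time: 3.02
position: [0.46, 0.3922, 0.3232]
eef_rot: [0.0, 0.835, 0.551, -0.0]
contact_force: [-0.5, 0.5, 0.8]
width: 0.0938
gripper_force: 0.0
3.075 [0.46004223 0.39220297 0.32322436] [[ 3.91202375e-01  9.20304653e-01 -2.18371064e-04]
 [ 9.20304615e-01 -3.91202425e-01 -2.79997864e-04]
 [-3.43110627e-04 -9.14320684e-05 -9.99999937e-01]] [0.49025869 0.46414825 0.54221463] [-1.1299388   0.21702388  0.38906819  1.57771779 -0.08350166  1.36367484
 -1.13383043]
pepper [0.6215409  0.31627818 0.        ]
glass [0.5771737  0.12580662 0.        ]
```

View pics/w1.png

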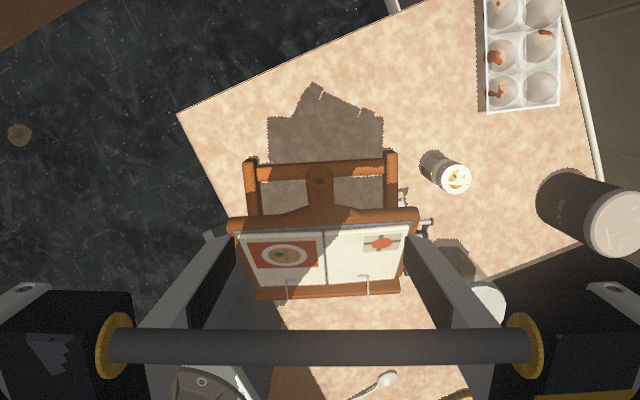

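```bash
python3 - <<'E'
from h import *
from bench import vision
np.set_printoptions(precision=4,suppress=True)
c=np.load("c1.npy",allow_pickle=True).item()
S=vision.camera_info("scene");D=vision.camera_info("side")
s=lambda a:ray(S,(200+a[0]*.325,130+a[1]*.325)); d=lambda b:ray(D,(215+(b[0]-400)*.325,100+b[1]*.325))
def pl(p,z): o,v=ray(c,p); return o+v*(z-o[2])/v[2]
L=pl((243,160),.045);Rr=pl((397,153),.045);print("rail",L,Rr,np.linalg.norm(L-Rr),np.degrees(np.arctan2(*(L-Rr)[1::-1])))
print("tip",tri([s((100,33)),d((528,40)),ray(c,(319,168))]))
print("TR",tri([s((207,72)),d((622,88)),ray(c,(418,212))]))
print("TL",tri([d((449,105)),ray(c,(228,222))]))
print("BR",tri([s((250,180)),d((640,205)),ray(c,(400,292))]))
h=np.radians(np.degrees(np.arctan2(*(L-Rr)[1::-1]))-90);ex=np.array([np.cos(h),np.sin(h),0])
m=(L+Rr)/2;o=m-ex*.184;print("origin",o,np.degrees(h))
for q in(.66,.87,1.08):
    for r,hh in((.248,.0065),(.181,.0)):
        X=o*[1,1,0]+ex*(r*np.cos(q)-hh*np.sin(q))+[0,0,.052+r*np.sin(q)+hh*np.cos(q)];print(q,r,X,proj(c,X))
E
```

```text
rail [0.3584 0.4337 0.045 ] [0.5651 0.3563 0.045 ] 0.22071908745481353 159.47021871437644
tip (array([0.47  , 0.402 , 0.1954]), [np.float64(0.00502002311497886), np.float64(0.00123459629543129), np.float64(0.0060256860946299425)])
TR (array([0.5538, 0.2992, 0.1465]), [np.float64(0.004274876699252448), np.float64(0.002452674425119381), np.float64(0.005125253104864018)])
TL (array([0.3396, 0.3804, 0.153 ]), [np.float64(0.001995223250289308), np.float64(0.0019952232502893135)])
BR (array([0.4956, 0.159 , 0.0682]), [np.float64(0.0028601145183142283), np.float64(0.003673584090258501), np.float64(0.001330232414319795)])
origin [0.3972 0.2227 0.045 ] 69.47021871437644
0.66 0.248 [0.4645 0.4024 0.2092] [319.7502 173.6208]
0.66 0.181 [0.4474 0.3566 0.163 ] [321.632  207.9789]
0.87 0.248 [0.4515 0.3678 0.2457] [321.6838 222.1959]
0.87 0.181 [0.4381 0.332  0.1903] [322.8695 238.6524]
1.08 0.248 [0.4362 0.3268 0.2738] [324.1414 281.3262]
1.08 0.181 [0.4271 0.3026 0.2116] [324.3541 274.1906]
```

```bash
python3 -m jog '[{"offset":[-0.15,0,0.3],"yaw":-0.24,"claw":0},{"offset":[0,0,0.5],"yaw":0,"claw":0},{"offset":[0,0,0.6],"yaw":0,"claw":0},{"offset":[0,0,0.6],"yaw":0,"claw":0},{"offset":[0,0,0.4],"yaw":0,"claw":0},{"offset":[0,0,0.27],"yaw":0,"claw":0},{"offset":[0,0,0],"yaw":0,"claw":0.5},{"offset":[0,0,0],"yaw":0,"claw":1},{"offset":[0,0,0],"yaw":0,"claw":1},{"offset":[0,0,0],"yaw":0,"claw":1},{"offset":[0,0,0],"yaw":0,"claw":1},{"offset":[0,0,0],"yaw":0,"claw":1}]' 25
python3 - <<'E'
from h import *
from bench import vision
c=vision.camera_info("wrist");w=vision.capture("wrist");cv2.imwrite("pics/w2.png",w[:,:,::-1])
# arc, local (x,z) of grip relative to start, in units of 60 mm
r=.212;q0=.66
for q in np.r_[np.arange(.66,1.47,.08)]: print(round(q,2),np.round((r*np.cos(q)-r*np.cos(q0))/.06,2),np.round((r*np.sin(q)-r*np.sin(q0))/.06,2))
E
```

```text
time: 4.58
position: [0.4567, 0.3839, 0.1633]
eef_rot: [-0.0, 0.823, 0.568, 0.0]
contact_force: [0.4, 0.3, -0.3]
width: 0.0375
gripper_force: 0.0
0.66 0.0 0.0
0.74 -0.18 0.22
0.82 -0.38 0.42
0.9 -0.59 0.6
0.98 -0.82 0.77
1.06 -1.06 0.92
1.14 -1.32 1.04
1.22 -1.58 1.15
1.3 -1.85 1.24
1.38 -2.12 1.3
1.46 -2.4 1.35
```

View pics/w2.png

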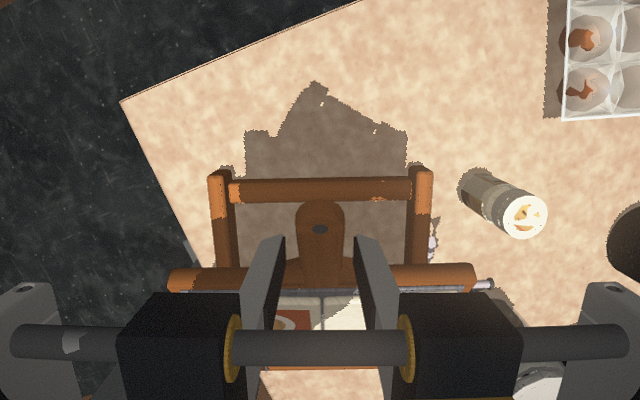

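```bash
python3 -m jog '[{"offset":[0,0,0],"yaw":0,"claw":1},{"offset":[0,0,0],"yaw":0,"claw":1},{"offset":[0,0,0],"yaw":0,"claw":1},{"offset":[0,0,0],"yaw":0,"claw":1}]' 25 && python3 -m jog '[{"offset":[-0.18,0,-0.22],"yaw":0,"claw":1},{"offset":[-0.20,0,-0.20],"yaw":0,"claw":1},{"offset":[-0.21,0,-0.18],"yaw":0,"claw":1},{"offset":[-0.23,0,-0.17],"yaw":0,"claw":1},{"offset":[-0.24,0,-0.15],"yaw":0,"claw":1},{"offset":[0,0,0],"yaw":0,"claw":1}]' 25
python3 - <<'E'
from bench import manip
o=manip.observe();print(o["position"],o["contact_force"],o["torque"],o["width"])
E
```

```text
time: 5.12
position: [0.4566, 0.3839, 0.1631]
eef_rot: [0.0, 0.823, 0.568, -0.0]
contact_force: [-0.5, 0.1, -0.6]
width: 0.0007
gripper_force: 0.0
time: 5.88
position: [0.4342, 0.3237, 0.2194]
eef_rot: [-0.0, 0.823, 0.568, 0.001]
contact_force: [0.5, 0.2, -0.3]
width: 0.0005
gripper_force: 0.0
[0.43418716 0.32369747 0.21937569] [ 0.52263267  0.23818219 -0.25445559] [-0.03109417  0.10321289 -0.00537975] 0.0005081004400172283
```

```bash
python3 - <<'E'
from h import *
from bench import vision,manip
c=vision.camera_info("wrist");w=vision.capture("wrist")[:,:,::-1];np.save("c3.npy",c,allow_pickle=True)
s=vision.capture("side")[:,:,::-1]; cv2.imwrite("pics/side3.png",s);cv2.imwrite("pics/w3.png",w)
a=cv2.resize(w,(640,400)); b=cv2.resize(s[80:200,215:375],(266,200)); e=cv2.resize(vision.capture("scene")[110:230,190:350,::-1],(266,200))
m=np.zeros((600,640,3),np.uint8);m[:400]=a;m[400:,:266]=b;m[400:,300:566]=e;cv2.imwrite("pics/m3.png",m)
E
```

```text
(no output)
```

View pics/m3.png

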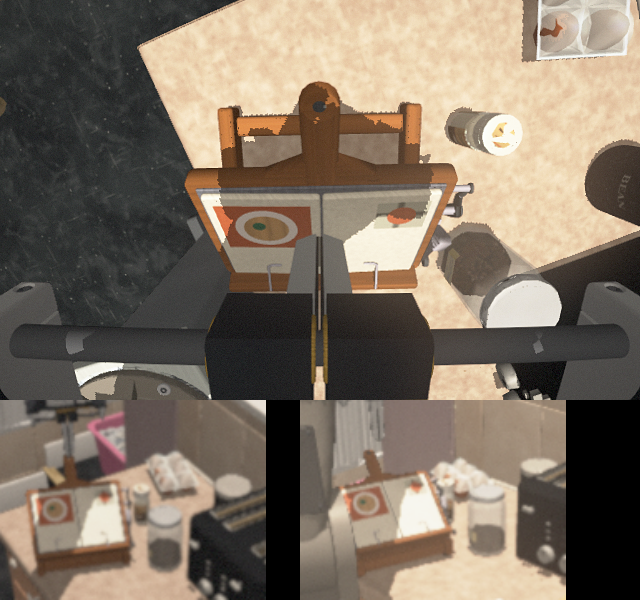

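```bash
python3 - <<'E'
from h import *
np.set_printoptions(precision=4,suppress=True)
c1=np.load("c1.npy",allow_pickle=True).item();c3=np.load("c3.npy",allow_pickle=True).item()
c2=dict(c3);c2["position"]=c3["position"]+np.array([.4567,.3839,.1633])-[.4342,.3237,.2194]
for n,a in dict(tip=((319,166),(320,202),(320,83)),hole=((319,181),(320,229),(320,106)),TR=((418,212),(474,272),(456,172)),TL=((228,222),(170,276),(187,178))).items():
    print(n,tri([ray(c,p) for c,p in zip((c1,c2,c3),a)]),tri([ray(c,p) for c,p in zip((c2,c3),a[1:])])[0])
print(c3["position"],rot(c3["orientation"]))
E
```

```text
tip (array([0.4661, 0.4082, 0.201 ]), [np.float64(8.59437833472601e-05), np.float64(0.0002816690333191674), np.float64(0.00021801220427535478)]) [0.4661 0.4082 0.2011]
hole (array([0.4608, 0.3947, 0.2037]), [np.float64(0.00033430780513028996), np.float64(8.226167266211064e-05), np.float64(0.0004136623627043378)]) [0.4609 0.3946 0.2037]
TR (array([0.5487, 0.3038, 0.1511]), [np.float64(0.00025336215755927284), np.float64(0.000380450459904321), np.float64(0.0006283442970921714)]) [0.549  0.3034 0.1504]
TL (array([0.3343, 0.3797, 0.1471]), [np.float64(0.0010098166102138868), np.float64(0.00028097653717611506), np.float64(0.0008619739649541145)]) [0.3325 0.3791 0.1447]
[0.4612 0.3965 0.4386] [[ 0.9346 -0.3427 -0.0957]
 [-0.3558 -0.9001 -0.2514]
 [-0.      0.269  -0.9631]]
```

```bash
python3 - <<'E'
from h import *
np.set_printoptions(precision=4,suppress=True)
c3=np.load("c3.npy",allow_pickle=True).item()
T=np.array([.43419,.32370,.21938]);y=np.array([.935,-.355,0]);x=np.array([.355,.935,0])
for z in(0,.019,.04):print(z,proj(c3,T+[0,0,z]),proj(c3,T+[0,0,z]+.008*x))
print(rot(c3["orientation"]).T@(T-c3["position"]))
from bench import manip
print(manip.observe()["joints"])
E
```

```text
0 [319.9632 224.127 ] [319.9614 212.6274]
0.019 [320.0422 234.5245] [320.0411 222.1445]
0.04 [320.1466 248.2874] [320.1468 234.7721]
[0.0006 0.0158 0.232 ]
[-1.1005  0.1648  0.3864  1.8619 -0.0686  1.128  -1.0516]
```

```bash
python3 - <<'E'
import cv2,numpy as np
a=cv2.imread("pics/w2.png")[180:330,220:420];b=cv2.imread("pics/w3.png")[180:330,220:420]
cv2.imwrite("pics/m4.png",np.hstack([cv2.resize(x,(400,300),interpolation=cv2.INTER_CUBIC) for x in(a,b)]))
E
```

```text
(no output)
```

View pics/m4.png

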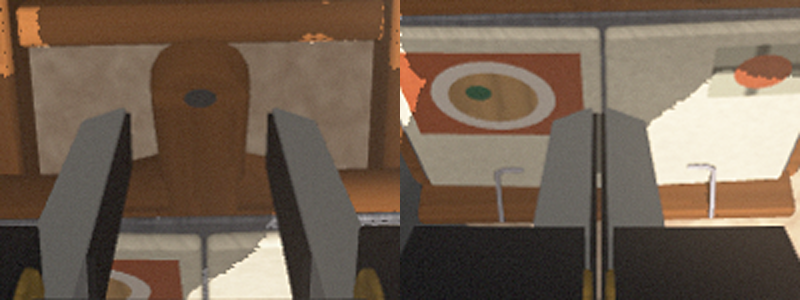

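```bash
python3 -m jog '[{"offset":[0,0,-0.6],"yaw":0,"claw":0},{"offset":[0.25,0,0],"yaw":0,"claw":0},{"offset":[0.25,0,0],"yaw":0,"claw":0},{"offset":[0.25,0,0],"yaw":0,"claw":0},{"offset":[0.25,0,0],"yaw":0,"claw":0},{"offset":[0,0,0],"yaw":0,"claw":0},{"offset":[0,0,0],"yaw":0,"claw":0},{"offset":[0,0,0],"yaw":0,"claw":0},{"offset":[0,0,0],"yaw":0,"claw":0},{"offset":[0,0,0.4],"yaw":0,"claw":0},{"offset":[0,0,0.5],"yaw":0,"claw":0},{"offset":[0,0,0.5],"yaw":0,"claw":0}]' 25;  python3 -c "
from bench import manip;print(manip.grasp_offset)"
```

```text
time: 7.52
position: [0.4553, 0.3805, 0.1698]
eef_rot: [-0.0, 0.823, 0.568, 0.0]
contact_force: [-0.9, 0.0, -1.3]
width: 0.0941
gripper_force: 0.0
0.0188
```

Now another 0.78 unit down (to z≈0.123), then close and check.

```bash
python3 -m jog '[{"offset":[0,0,0.4],"yaw":0,"claw":0},{"offset":[0,0,0.38],"yaw":0,"claw":0},{"offset":[0,0,0],"yaw":0,"claw":1},{"offset":[0,0,0],"yaw":0,"claw":1},{"offset":[0,0,0],"yaw":0,"claw":1},{"offset":[0,0,0],"yaw":0,"claw":1},{"offset":[0,0,0],"yaw":0,"claw":1},{"offset":[0,0,0],"yaw":0,"claw":1},{"offset":[0,0,0],"yaw":0,"claw":1},{"offset":[0,0,0],"yaw":0,"claw":1},{"offset":[0,0,0],"yaw":0,"claw":1}]' 25
```

```text
time: 8.9
position: [0.456, 0.3802, 0.1237]
eef_rot: [0.0, 0.823, 0.568, 0.0]
contact_force: [5.2, -2.2, -0.6]
width: 0.0275
gripper_force: 25.0
```

```bash
python3 -m jog '[{"offset":[-0.18,0.02,-0.22],"yaw":0,"claw":1},{"offset":[-0.20,0,-0.20],"yaw":0,"claw":1},{"offset":[-0.21,0,-0.18],"yaw":0,"claw":1},{"offset":[-0.23,0,-0.17],"yaw":0,"claw":1},{"offset":[-0.24,0,-0.15],"yaw":0,"claw":1},{"offset":[0,0,0],"yaw":0,"claw":1}]' 25
```

```text
time: 9.65
position: [0.4341, 0.3189, 0.1798]
eef_rot: [0.0, 0.823, 0.567, 0.0]
contact_force: [6.1, -4.2, -4.6]
width: 0.0284
gripper_force: 25.0
```

```bash
python3 -m jog '[{"offset":[-0.26,0,-0.12],"yaw":0,"claw":1},{"offset":[-0.26,0,-0.11],"yaw":0,"claw":1},{"offset":[-0.27,0,-0.09],"yaw":0,"claw":1},{"offset":[-0.27,0,-0.06],"yaw":0,"claw":1},{"offset":[-0.21,0,-0.03],"yaw":0,"claw":1},{"offset":[0,0,0],"yaw":0,"claw":1}]' 25
python3 - <<'E'
from h import *
from bench import vision
w=vision.capture("wrist")[:,:,::-1];s=vision.capture("side")[60:200,200:360,::-1];e=vision.capture("scene")[90:230,190:350,::-1]
m=np.zeros((600,800,3),np.uint8);m[:250,:400]=cv2.resize(w,(400,250));m[250:,:400]=cv2.resize(s,(400,350));m[250:,400:]=cv2.resize(e,(400,350));cv2.imwrite("pics/m5.png",m)
E
```

```text
time: 10.4
position: [0.409, 0.2483, 0.2049]
eef_rot: [0.0, 0.824, 0.567, 0.002]
contact_force: [15.0, -4.9, 0.2]
width: 0.0282
gripper_force: 25.0
```

View pics/m5.png

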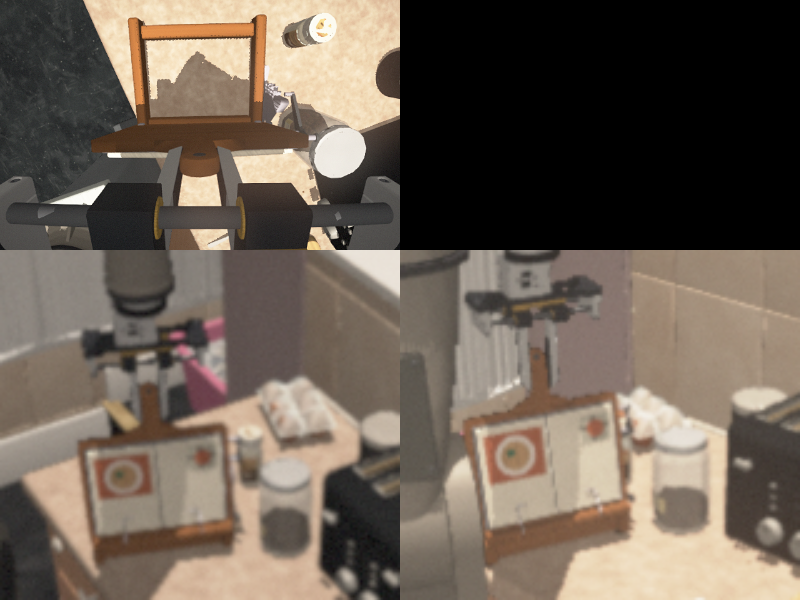

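```bash
python3 -m jog '[{"offset":[-0.09,0.02,-0.01],"yaw":0,"claw":1},{"offset":[-0.09,0.02,-0.01],"yaw":0,"claw":1},{"offset":[0,0,0],"yaw":0,"claw":1},{"offset":[0,0,0],"yaw":0,"claw":1}]' 25
python3 - <<'E'
import numpy as np
q=np.r_[1.49,1.44:1.1:-.07,1.12,1.05:-.03:-.07]
for a,b in zip(q,q[1:]):print(round(b,2),np.round(3.533*(np.cos(b)-np.cos(a)),2),np.round(3.533*(np.sin(a)-np.sin(b)),2))
E
```

```text
time: 11.05
position: [0.4057, 0.2392, 0.2059]
eef_rot: [-0.001, 0.823, 0.568, 0.001]
contact_force: [1.6, 1.3, 6.2]
width: 0.0276
gripper_force: 25.0
1.44 0.18 0.02
1.37 0.24 0.04
1.3 0.24 0.06
1.23 0.24 0.07
1.16 0.23 0.09
1.12 0.13 0.06
1.05 0.22 0.12
0.98 0.21 0.13
0.91 0.2 0.14
0.84 0.19 0.16
0.77 0.18 0.17
0.7 0.17 0.18
0.63 0.15 0.19
0.56 0.14 0.2
0.49 0.12 0.21
0.42 0.11 0.22
0.35 0.09 0.23
0.28 0.08 0.24
0.21 0.06 0.24
0.14 0.04 0.24
0.07 0.03 0.25
-0.0 0.01 0.25
```

Lower to 0.98 and check that no notch holds it.

```bash
python3 -m jog '[{"offset":[0.18,0,0.02],"yaw":0,"claw":1},{"offset":[0.24,0,0.04],"yaw":0,"claw":1},{"offset":[0.24,0,0.06],"yaw":0,"claw":1},{"offset":[0.24,0,0.07],"yaw":0,"claw":1},{"offset":[0.23,0,0.09],"yaw":0,"claw":1},{"offset":[0.13,0,0.06],"yaw":0,"claw":1},{"offset":[0.22,0,0.12],"yaw":0,"claw":1},{"offset":[0.21,0,0.13],"yaw":0,"claw":1},{"offset":[0,0,0],"yaw":0,"claw":1}]' 25
```

```text
time: 12.18
position: [0.4397, 0.3345, 0.1675]
eef_rot: [-0.0, 0.822, 0.569, -0.002]
contact_force: [-9.8, 3.3, -2.1]
width: 0.0276
gripper_force: 25.0
```

```bash
python3 -m jog '[{"offset":[0.20,-0.03,0.14],"yaw":0,"claw":1},{"offset":[0.19,0,0.16],"yaw":0,"claw":1},{"offset":[0.18,0,0.17],"yaw":0,"claw":1},{"offset":[0.17,0,0.18],"yaw":0,"claw":1},{"offset":[0.15,0,0.19],"yaw":0,"claw":1},{"offset":[0.14,0,0.20],"yaw":0,"claw":1},{"offset":[0.12,0,0.21],"yaw":0,"claw":1},{"offset":[0.11,0,0.22],"yaw":0,"claw":1},{"offset":[0.09,0,0.23],"yaw":0,"claw":1},{"offset":[0.08,0,0.24],"yaw":0,"claw":1},{"offset":[0.06,0,0.24],"yaw":0,"claw":1},{"offset":[0,0,0],"yaw":0,"claw":1}]' 25
```

```text
time: 13.68
position: [0.4695, 0.4182, 0.0362]
eef_rot: [-0.0, 0.823, 0.569, -0.002]
contact_force: [-9.3, 1.5, -3.2]
width: 0.0279
gripper_force: 25.0
```

```bash
python3 -m jog '[{"offset":[0.04,-0.03,0.24],"yaw":0,"claw":1},{"offset":[0.03,0,0.25],"yaw":0,"claw":1},{"offset":[0,0,0],"yaw":0,"claw":1}]' 25
```

```text
time: 14.05
position: [0.4709, 0.422, 0.0075]
eef_rot: [0.0, 0.823, 0.568, -0.001]
contact_force: [-2.9, -0.9, -2.4]
width: 0.028
gripper_force: 25.0
```

```bash
python3 -m jog '[{"offset":[0.01,0,0.15],"yaw":0,"claw":1},{"offset":[0,0,0.1],"yaw":0,"claw":1},{"offset":[0,0,0],"yaw":0,"claw":1}]' 25
```

```text
time: 14.42
position: [0.4721, 0.4251, -0.0042]
eef_rot: [-0.001, 0.823, 0.568, 0.002]
contact_force: [-5.3, 2.7, 12.6]
width: 0.0278
gripper_force: 25.0
```

```bash
python3 -m jog '[{"offset":[0,0,0.06],"yaw":0,"claw":1},{"offset":[0,0,0],"yaw":0,"claw":1}]' 25
python3 - <<'E'
from h import *
from bench import vision
w=vision.capture("wrist")[:,:,::-1];e=vision.capture("scene")[110:230,190:350,::-1]
m=np.zeros((600,800,3),np.uint8);m[:250,:400]=cv2.resize(w,(400,250));m[:250,400:]=cv2.resize(e,(333,250)).__class__ and cv2.resize(e,(400,250));m[250:]=cv2.resize(w[100:275,330:730-90],(800,350));cv2.imwrite("pics/m6.png",m)
E
```

```text
time: 14.68
position: [0.4723, 0.4257, -0.007]
eef_rot: [-0.001, 0.823, 0.568, 0.002]
contact_force: [-7.8, 3.1, 22.8]
width: 0.0277
gripper_force: 25.0
```

View pics/m6.png

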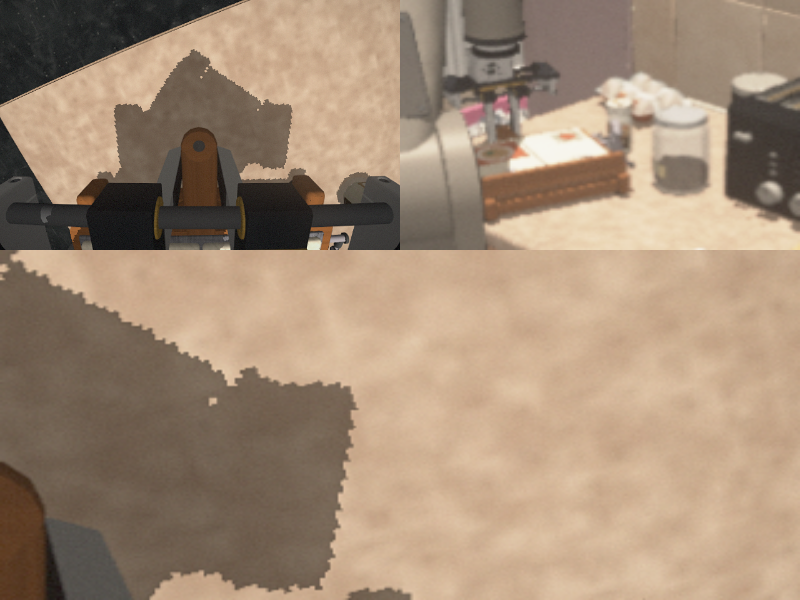

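```bash
python3 -m jog '[{"offset":[0,-0.02,-0.07],"yaw":0,"claw":1},{"offset":[-0.01,0,-0.25],"yaw":0,"claw":1},{"offset":[-0.03,0,-0.25],"yaw":0,"claw":1},{"offset":[-0.04,0,-0.24],"yaw":0,"claw":1},{"offset":[-0.06,0,-0.24],"yaw":0,"claw":1},{"offset":[-0.08,0,-0.24],"yaw":0,"claw":1},{"offset":[-0.09,0,-0.23],"yaw":0,"claw":1},{"offset":[-0.11,0,-0.22],"yaw":0,"claw":1},{"offset":[-0.12,0,-0.21],"yaw":0,"claw":1},{"offset":[0,0,0],"yaw":0,"claw":1}]' 25
```

```text
time: 16.02
position: [0.46, 0.3914, 0.1087]
eef_rot: [0.0, 0.823, 0.567, 0.001]
contact_force: [7.2, -4.0, -3.9]
width: 0.0281
gripper_force: 25.0
```

```bash
python3 -m jog '[{"offset":[0.06,0.03,0.11],"yaw":0,"claw":1},{"offset":[0.06,0,0.11],"yaw":0,"claw":1},{"offset":[0.05,0,0.10],"yaw":0,"claw":1},{"offset":[0.04,0,0.08],"yaw":0,"claw":1},{"offset":[0,0,0.04],"yaw":0,"claw":1},{"offset":[0,0,0],"yaw":0,"claw":1}]' 25
```

```text
time: 16.77
position: [0.4649, 0.4053, 0.0814]
eef_rot: [-0.001, 0.823, 0.568, 0.001]
contact_force: [-3.5, 4.5, 7.7]
width: 0.0276
gripper_force: 25.0
```

```bash
python3 -m jog '[{"offset":[0,0,-0.05],"yaw":0,"claw":1},{"offset":[0,0,0],"yaw":0,"claw":0.4},{"offset":[0,0,0],"yaw":0,"claw":0.2},{"offset":[0,0,0],"yaw":0,"claw":0.2},{"offset":[0,0,0],"yaw":0,"claw":0.2},{"offset":[0,0,0],"yaw":0,"claw":0.2},{"offset":[0,0,-0.4],"yaw":0,"claw":0.2},{"offset":[0,0,-0.6],"yaw":0,"claw":0.2},{"offset":[0,0,-0.7],"yaw":0,"claw":0.2},{"offset":[0,0,-0.7],"yaw":0,"claw":0.2},{"offset":[0,0,-0.7],"yaw":0,"claw":0.2},{"offset":[0,0,0],"yaw":0,"claw":0.2}]' 25
python3 - <<'E'
from h import *
from bench import vision
c=vision.camera_info("wrist");w=vision.capture("wrist")[:,:,::-1];np.save("c7.npy",c,allow_pickle=True);cv2.imwrite("pics/w7.png",w)
E
```

```text
time: 18.27
position: [0.4661, 0.4048, 0.2733]
eef_rot: [-0.001, 0.823, 0.568, 0.002]
contact_force: [0.5, -0.6, 0.1]
width: 0.075
gripper_force: 0.0
```

View pics/w7.png

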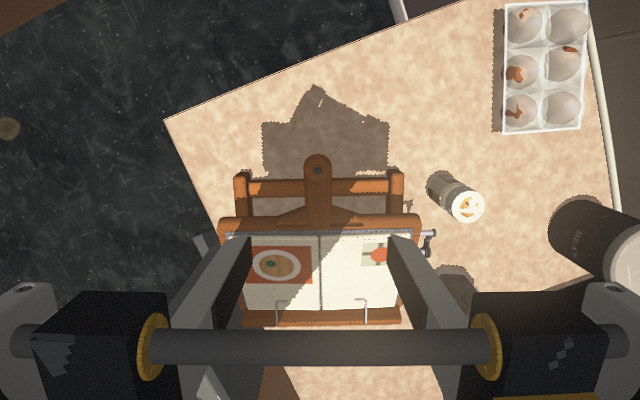

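```bash
python3 - <<'E'
from h import *
c=np.load("c7.npy",allow_pickle=True).item();o=np.array([.397,.2247,0]);ex=np.array([.352,.936,0])
for q in(.24,.45,.66):
    print(q,[proj(c,o+ex*(r*np.cos(q)-h*np.sin(q))+[0,0,.052+r*np.sin(q)+h*np.cos(q)]).round() for r,h in((.248,0),(.233,.0065),(.181,0))])
E
```

```text
0.24 [array([318., 132.]), array([318., 147.]), array([318., 187.])]
0.45 [array([318., 155.]), array([318., 171.]), array([318., 207.])]
0.66 [array([318., 194.]), array([318., 210.]), array([318., 235.])]
```

The handle tip is at (318,154) and the hole at (318,170). The model puts them at (318,155) and (318,171) for q = 0.45, so the board is released and standing in the second notch.

```bash
python3 -c "
from bench import manip;print(manip.finish_job())"
```

```text
the job is handed in; nothing more can be done
None
```

The board was lifted past its top notch, lowered flat, raised to the second notch from the bottom (measured q ≈ 0.45 rad) and left released there. The job is handed in with no verdict returned. The first grasp closed above the handle without touching anything, so I redid it lower.

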